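# Find the socket for the jig's clamp nut

### The job

Find the socket that fits the nut on the steel clamping bar of the wire-bending jig: try the slimmer socket on it first, leaving the stouter one in its place in the tray. If the slim one goes fully down over the nut, keep that one; if it will not go on, stand it back upright in the tray and put the stouter socket on instead. Finish still gripping the socket that fits, upright and seated fully down on the nut, with the other socket standing in the tray and everything else left where it is.

Things in the scene. Friction and masses are not known exactly. Their poses are not given: they have to be found in the camera images.
- socket_small: Slimmer of two steel hex sockets, mouth down in an outer tray compartment: round body 30 mm wide, 40 mm high; fixed on it a 16 mm square adapter from 40 to 78 mm above the mouth. Hex cavity 21.5 mm across flats, 26 mm deep: fits the 19 mm nut, does not go over the 24 mm one. Origin: centre of the mouth; z up; x, y square to the adapter's flats, x also square to a hex flat. 0.15 kg, varies.
- socket_large: Stouter of two steel hex sockets, mouth down in an outer tray compartment: round body 38 mm wide, 40 mm high; fixed on it a 16 mm square adapter from 40 to 78 mm above the mouth. Hex cavity 26.5 mm across flats, 26 mm deep: fits the 24 mm nut, hangs loose on the 19 mm one. Origin: centre of the mouth; z up; x, y square to the adapter's flats, x also square to a hex flat. 0.22 kg, varies.
- nut_small: Steel hex nut, immovable: 19 mm across flats, 12 mm high, top edge chamfered 3 mm; its bolt end (12 mm wide) stands 6 mm above it. Sits on the jig's clamping bar or stop block, the other nut on the other. Origin: centre of its underside; z up; x square to one of its six flats.
- nut_large: Steel hex nut, immovable: 24 mm across flats, 15 mm high, top edge chamfered 3 mm; its bolt end (16 mm wide) stands 6 mm above it. Sits on the jig's clamping bar or stop block, the other nut on the other. Origin: centre of its underside; z up; x square to one of its six flats.
- bar_bolt (a point): Where the bolt comes through the jig's clamping bar: centre of the underside of the nut to be fitted, 26 mm above the table, z up. A fully seated socket has its mouth on the bar, at this height. The bar is flat dark steel, 150 x 36 mm, along the jig's x, with an 8 mm thick bending pin 22 mm high standing 62 mm to either side of the nut.
- jig: Wire-bending jig fixed to the table: wooden board 170 mm (x) by 260 mm (y), 18 mm thick. Origin: centre of its underside, z up. Steel clamping bar at y = +60 mm, low comb of thin pins at y = -10 mm, 50 mm square wooden stop block with the second nut at y = -75 mm; bar and block tops are 26 mm above the table.
- tray: Dark wooden tool tray fixed to the table, 110 mm (x) by 270 mm (y), 30 mm high, walls and floor 8 mm thick, in three compartments about 79 mm wide (centres at y = -87, 0, +87 mm). Origin: centre of its underside, z up. The sockets stand on its floor, 8 mm above the table; a few bolts lie in the middle.
- mug: Metal mug, 72 mm diameter, 85 mm high, bystander. Origin: centre of its underside.
- hammer: Hammer lying on the table, bystander. Origin on its underside, handle to its -x.
- jar: Glass jar with steel lid, 64 mm diameter, 90 mm high, bystander. Origin: centre of its underside.
Mind the look-alikes: they are no part of the job. Leave any blue look-alike of the socket_large alone.

How it is judged:
On the way, in this order (a step that is already met when the one before it is completed fails the run):
1. the slimmer socket is tried on the clamping-bar nut (mouth centred within 6 mm; on the 24 mm nut it must touch it), while the stouter one still stands within 15 mm of its starting place (horizontal distance between socket_small and bar_bolt below 0.006 m and z of socket_small in the frame of bar_bolt below 0.019 m and distance of socket_large from where it was at the start of the episode below 0.015 m and contact force between the fingers and socket_small above 1 N and (horizontal distance between nut_small and bar_bolt below 0.01 m or contact force between socket_small and nut_large above 0.5 N)), for 0.05 s.
2. the socket that fits is held seated on the nut, the other one stands upright in the tray (((horizontal distance between nut_small and bar_bolt below 0.01 m and (horizontal distance between socket_small and bar_bolt below 0.004 m and z of socket_small in the frame of bar_bolt below 0.004 m and angle between socket_small's own z axis and vertical below 0.09 rad and contact force between the fingers and socket_small above 1 N) and (x of socket_large in the frame of tray between -0.047 and 0.047 m and y of socket_large in the frame of tray between -0.127 and 0.127 m and z of socket_large in the frame of tray below 0.012 m and angle between socket_large's own z axis and vertical below 0.09 rad) and contact force between the fingers and socket_large below 0.1 N) or (horizontal distance between nut_large and bar_bolt below 0.01 m and (horizontal distance between socket_large and bar_bolt below 0.004 m and z of socket_large in the frame of bar_bolt below 0.004 m and angle between socket_large's own z axis and vertical below 0.09 rad and contact force between the fingers and socket_large above 1 N) and (x of socket_small in the frame of tray between -0.047 and 0.047 m and y of socket_small in the frame of tray between -0.127 and 0.127 m and z of socket_small in the frame of tray below 0.012 m and angle between socket_small's own z axis and vertical below 0.09 rad) and contact force between the fingers and socket_small below 0.1 N))), for 0.2 s.
At the end, for the whole second after the job is handed in: The fitting socket (slim on 19 mm, stout on 24 mm nut) is gripped (over 1 N) over the bar's nut: mouth within 4 mm sideways, at most 4 mm above the bar, upright within 5 degrees; the other stands in the tray on its floor, within 5 degrees of upright, not held (((horizontal distance between nut_small and bar_bolt below 0.01 m and (horizontal distance between socket_small and bar_bolt below 0.004 m and z of socket_small in the frame of bar_bolt below 0.004 m and angle between socket_small's own z axis and vertical below 0.09 rad and contact force between the fingers and socket_small above 1 N) and (x of socket_large in the frame of tray between -0.047 and 0.047 m and y of socket_large in the frame of tray between -0.127 and 0.127 m and z of socket_large in the frame of tray below 0.012 m and angle between socket_large's own z axis and vertical below 0.09 rad) and contact force between the fingers and socket_large below 0.1 N) or (horizontal distance between nut_large and bar_bolt below 0.01 m and (horizontal distance between socket_large and bar_bolt below 0.004 m and z of socket_large in the frame of bar_bolt below 0.004 m and angle between socket_large's own z axis and vertical below 0.09 rad and contact force between the fingers and socket_large above 1 N) and (x of socket_small in the frame of tray between -0.047 and 0.047 m and y of socket_small in the frame of tray between -0.127 and 0.127 m and z of socket_small in the frame of tray below 0.012 m and angle between socket_small's own z axis and vertical below 0.09 rad) and contact force between the fingers and socket_small below 0.1 N))); the arm keeps its last pose, push and grip.
It fails at once if the stouter socket is put on the 19 mm nut, which the slim one fits (horizontal distance between nut_small and bar_bolt below 0.01 m and horizontal distance between socket_large and bar_bolt below 0.02 m and z of socket_large in the frame of bar_bolt below 0.03 m).
It fails at once if a bystander is moved more than 30 mm (distance of any of mug, hammer, jar from where it was at the start of the episode above 0.03 m).
It also fails if it takes over 72 s, if anything falls off the work surface, if the arm or the gripper's body presses on something with over 40 N, if the wrist force passes 120 N, or if a joint passes its speed limit or range.

### The arm

A 6-joint arm with a two-finger parallel gripper is mounted at the origin on the work surface. World frame = base frame: x ahead of the robot, y to its left, z up, the work surface at z = 0. Lengths are in m, angles in rad, forces in N, time in s.
With the tool pointing down it reaches from about 0.225 to 0.875 m from the base axis. Payload 3.4 kg.
Tool frame: the origin (TCP) lies between the finger pads; the fingertips stand 19 mm ahead of it and the grasp point (between the pads) is the TCP; z points along the fingers, y is the line along which they close (so a half turn about z gives the same grasp; the last joint's range is limited). The gripper opens to 85 mm and grips with 20 to 120 N. Pads are 22 mm wide; open, the fingers measure 114 mm over their backs; the gripper's body (76 mm by 85 mm) begins 54 mm behind the grasp point. The pads swing forward as they close: fully open they stand 13 mm farther back than shut.
Start: joints at [1, 0.276, 1.505, -0, 1.361, -0.121], TCP at [0.25, 0.518, 0.25] pointing down, gripper open.
Joint ranges: [-2.89, 2.89], [-0.75, 2.08], [0.22, 2.7], [-1.18, 4.32], [0.11, 2.71], [-2.7, 2.7]. Speed limits (rad/s): [2.57, 2.57, 3.14, 3.14, 3.14, 3.14].

### API

Orientations are given as a unit quaternion [w, x, y, z].
In Python, from rig import get_state, imaging, ticket gives the robot as it stands. The module is installed in compiled form; this text tells all that it offers.
- The arm moves only by the shell command python3 -m inch 'ROWS' [FORCE]. ROWS is JSON, a list of rows, each an object with "claw": the opening, from -1 (shut) to 1 (fully open); "travel": the shift along the world's x, y, z in units of 200 mm (1.0 is 200 mm), a list of three; "turn": the turn about the world's z in units of 180 degrees (1.0 is 180 degrees). A call has 1 to 5 rows; each row is the pose to reach, as a shift and turn from the pose commanded when the call began, turning the shorter way round; what a row does not reach only later rows make up. A row lasts 1/10 s, in which the tool goes at most 50 mm and 8.59 degrees, less where a joint would pass 70% of its speed; a pose out of reach is approached as far as the arm can. A call with a number of a shift or a turn outside -1 to 1 is refused whole. A call with a gripper value outside its range is refused whole. The fingers move at their own pace and stop on an object; FORCE is the grip in N (left out, the last holds). Time passes only in rows, so rows that repeat a pose let the fingers close. It gives the time, the measured TCP pose, the force, the opening and the grip force at its end, in the units of the state.
- get_state(): the state, without advancing time (a new reading comes with each control period).
- imaging.get_image(name): name is "scene" or "top" or "wrist"; returns the picture (384x512x3 uint8, red, green, blue); there is no depth.
- imaging.camera_params(name): a dict with "camera_matrix" (3x3 intrinsics, pixels), "k1" (the pictures are not rectified: a ray, as slopes to the right and down, at radius r is drawn at 1 + k1 r^2 times it, then the intrinsics apply), "cam_to_world" (4x4, takes a point from camera to world coordinates); the wrist camera has in their place "T_tool_cam" (4x4, takes a point from camera to tool coordinates, whose origin is the TCP and whose axes are the flange's). Camera axes: x right, y down, z forward; pixel columns grow to the right and rows downward; lengths in m; the calibration is good to about 2 mm. A picture is of the moment at which its call begins: read the wrist's pose just before it. camera_params takes no time and is no camera call.
- ticket.sign_off(): hands the job in; it is judged then, once.
The state is a dict: "clock": time; "qpos": joint angles; "qd": joint speeds; "effort": joint torques, N m; "position": TCP position; "ee_rot": TCP orientation; "contact_force": force on the tool from outside, world axes, zero at the start; "moment": the same for the moment, N m; "width": finger opening in m; "gripper_force": force on a finger pad.
Only numpy, scipy, OpenCV 4.12 (cv2) and the standard library are available. Lean on these libraries where they do the work, as an engineer would, in place of code of your own. Each camera call takes 0.05 s, during which the arm holds its last target. There are 200 camera calls.

## Working session

There is one attempt and no reset: what is moved stays moved. The work goes in short steps, Python scripts to look and compute and a shell command to move; the robot and the scene stay as the last step left them, time stands still between calls to the robot, and variables do not carry over. Pictures are saved under pics/ and viewed, at most 10 in all, crops included, and the job is handed in when it is done.

```bash
mkdir -p pics; cat > h.py <<'E'
import numpy as np, cv2
from rig import get_state, imaging
from scipy.spatial.transform import Rotation as R
def cam(name):
    p=imaging.camera_params(name); K=np.array(p["camera_matrix"]); k=p["k1"]
    if "cam_to_world" in p: T=np.array(p["cam_to_world"])
    else:
        s=get_state(); q=s["ee_rot"]; W=np.eye(4); W[:3,:3]=R.from_quat([q[1],q[2],q[3],q[0]]).as_matrix(); W[:3,3]=s["position"]
        T=W@np.array(p["T_tool_cam"])
    return K,k,T
def ray(c,uv):
    K,k,T=c
    p=cv2.undistortPoints(np.array(uv,float).reshape(-1,1,2),K,np.array([k,0,0,0.])).reshape(-1,2)
    d=np.c_[p,np.ones(len(p))]@T[:3,:3].T
    return T[:3,3],d
def plane(c,uv,z):
    o,d=ray(c,uv); return o+d*((z-o[2])/d[:,2:])
def proj(c,P):
    K,k,T=c; X=(np.array(P,float).reshape(-1,3)-T[:3,3])@T[:3,:3]
    s=X[:,:2]/X[:,2:]; s=s*(1+k*(s**2).sum(1,keepdims=True)); return s*[K[0,0],K[1,1]]+K[:2,2]
def snap(name,f):
    c=cam(name); im=imaging.get_image(name)[:,:,::-1].copy(); cv2.imwrite("pics/"+f,im); return c,im
E
python3 - <<'E'
from h import *
a=snap("top","top1.png");b=snap("scene","scene1.png")
for c in(a,b):print(c[0])
cv2.imwrite("pics/both.png",cv2.resize(np.vstack([a[1]]),(800,600),interpolation=cv2.INTER_CUBIC))
print(get_state())
E
```

```text
(array([[464.33615701,   0.        , 257.5818395 ],
       [  0.        , 464.33615701, 189.09247161],
       [  0.        ,   0.        ,   1.        ]]), 0.02622667253430698, array([[-0.01563775, -0.99371976,  0.11079938,  0.46658995],
       [-0.99984278,  0.01461443, -0.01004194,  0.07533656],
       [ 0.0083596 , -0.110939  , -0.99379206,  1.15236305],
       [ 0.        ,  0.        ,  0.        ,  1.        ]]))
(array([[346.58508521,   0.        , 260.18892816],
       [  0.        , 346.58508521, 193.5508172 ],
       [  0.        ,   0.        ,   1.        ]]), 0.014086167800754083, array([[-0.47007021,  0.48166327, -0.7396178 ,  1.28297017],
       [ 0.88239063,  0.27592936, -0.38111646,  0.43941586],
       [ 0.02051247, -0.83178332, -0.55472133,  0.57855229],
       [ 0.        ,  0.        ,  0.        ,  1.        ]]))
{'clock': 0.1, 'qpos': array([ 9.99997268e-01,  2.76536578e-01,  1.50601988e+00, -2.99447586e-05,
        1.36070076e+00, -1.20950421e-01]), 'qd': array([ 0.00062015,  0.00022232, -0.00037051, -0.00013613,  0.00027639,
       -0.00136986]), 'effort': array([-6.00821149e-04, -4.17699552e+01, -2.46403009e+01, -2.94822285e-04,
        5.76571256e-03,  5.83056504e-06]), 'position': array([0.24977205, 0.51742192, 0.24951812]), 'ee_rot': array([-2.68385206e-04,  2.23029455e-01,  9.74811351e-01, -7.87953466e-04]), 'contact_force': array([-0.13784745, -0.72303731,  0.0353927 ]), 'moment': array([ 0.004841  , -0.05513138,  0.02324334]), 'gripper_force': 0.0, 'width': 0.08551263201579201}
```

View pics/both.png

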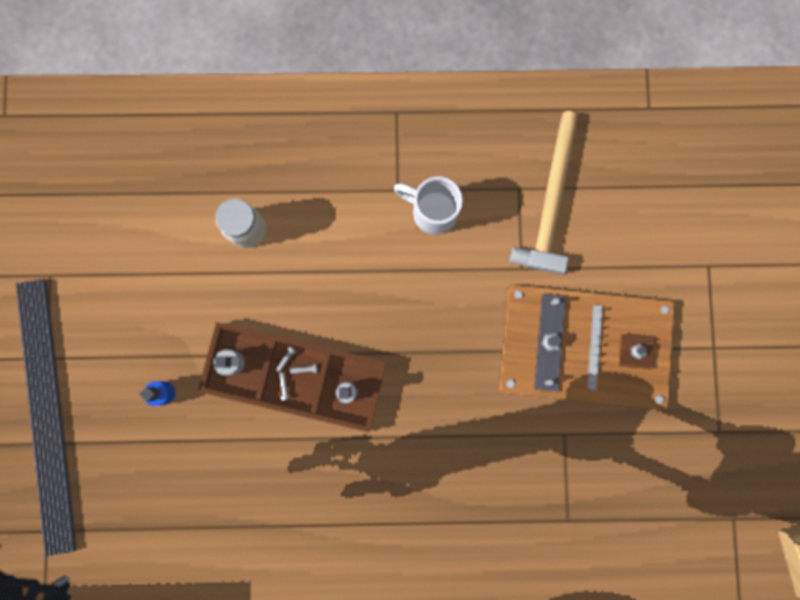

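View pics/scene1.png

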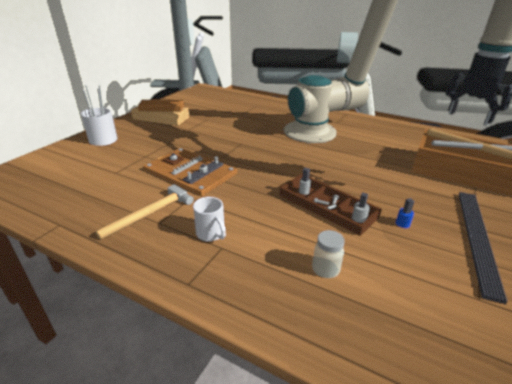

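The top view (800x600 enlargement) shows the stout socket at (228,362) and the slim one at (346,392) in the tray. The bar nut is at (551,342) and the block nut at (640,350). The blue look-alike is at (157,393), outside the tray.

```bash
python3 - <<'E'
from h import *
c=cam("top"); s=512/800
def P(l,z): return plane(c,np.array(l)*s,z).round(4)
print("large,small ~z.086",P([[228,362],[346,392]],.07))
print("barnut",P([[551,342]],.044), "blocknut",P([[640,351]],.044),"pins",P([[556,301],[549,383]],.048))
print("tray corners",P([[218,324],[386,357],[369,430],[203,388]],.03))
print("jig corners",P([[512,285],[681,300],[670,408],[500,391]],.018))
print(imaging.camera_params("wrist"))
E
```

```text
large,small ~z.086 [[0.492  0.3242 0.07  ]
 [0.445  0.1501 0.07  ]]
barnut [[ 0.5153 -0.1615  0.044 ]] blocknut [[ 0.4997 -0.2965  0.044 ]] pins [[ 0.5777 -0.1708  0.048 ]
 [ 0.4533 -0.1552  0.048 ]]
tray corners [[0.5516 0.3495 0.03  ]
 [0.4967 0.0909 0.03  ]
 [0.3863 0.1182 0.03  ]
 [0.454  0.3709 0.03  ]]
jig corners [[ 0.6071 -0.1091  0.018 ]
 [ 0.5794 -0.3736  0.018 ]
 [ 0.4121 -0.3467  0.018 ]
 [ 0.4418 -0.085   0.018 ]]
{'camera_matrix': array([[306.774605  ,   0.        , 253.62549966],
       [  0.        , 306.774605  , 192.37790841],
       [  0.        ,   0.        ,   1.        ]]), 'k1': -0.06885283793932147, 'T_tool_cam': array([[-3.36780768e-04, -9.54831188e-01, -2.97148597e-01,
         7.53635528e-02],
       [ 9.99999775e-01, -4.93757391e-04,  4.53221944e-04,
        -2.46208156e-04],
       [-5.79469763e-04, -2.97148377e-01,  9.54831140e-01,
        -1.23621697e-01],
       [ 0.00000000e+00,  0.00000000e+00,  0.00000000e+00,
         1.00000000e+00]])}
```

```bash
python3 -m inch '[{"claw":1,"travel":[0.49,-0.92,0],"turn":0},{"claw":1,"travel":[0.49,-0.92,0],"turn":0},{"claw":1,"travel":[0.49,-0.92,0],"turn":0},{"claw":1,"travel":[0.49,-0.92,0],"turn":0},{"claw":1,"travel":[0.49,-0.92,0],"turn":0}]' 40; python3 -m inch '[{"claw":1,"travel":[0.49,-0.92,0],"turn":0},{"claw":1,"travel":[0.49,-0.92,0],"turn":0},{"claw":1,"travel":[0.49,-0.92,0],"turn":0},{"claw":1,"travel":[0.49,-0.92,0],"turn":0},{"claw":1,"travel":[0.49,-0.92,0],"turn":0}]'
python3 - <<'E'
from h import *
c,im=snap("wrist","w1.png"); print(get_state()["position"],get_state()["ee_rot"]); print(proj(c,[[.445,.150,.086],[.492,.3242,.086]]))
cv2.imwrite("pics/w1b.png",cv2.resize(im,(800,600),interpolation=cv2.INTER_CUBIC))
E
```

```text
clock: 0.6
position: [0.3495, 0.3296, 0.25]
ee_rot: [0.001, 0.225, 0.974, -0.001]
contact_force: [-0.0, 0.7, -0.2]
width: 0.0854
gripper_force: 0.0
clock: 1.1
position: [0.4483, 0.1462, 0.2501]
ee_rot: [0.001, 0.225, 0.974, -0.001]
contact_force: [-1.1, 0.8, -0.5]
width: 0.0855
gripper_force: 0.0
[0.44772957 0.14726228 0.24999381] [ 2.41587138e-04  2.25222679e-01  9.74307187e-01 -4.37117546e-04]
[[255.92848526 173.48298822]
 [440.80822747 139.16933723]]
```

View pics/w1b.png

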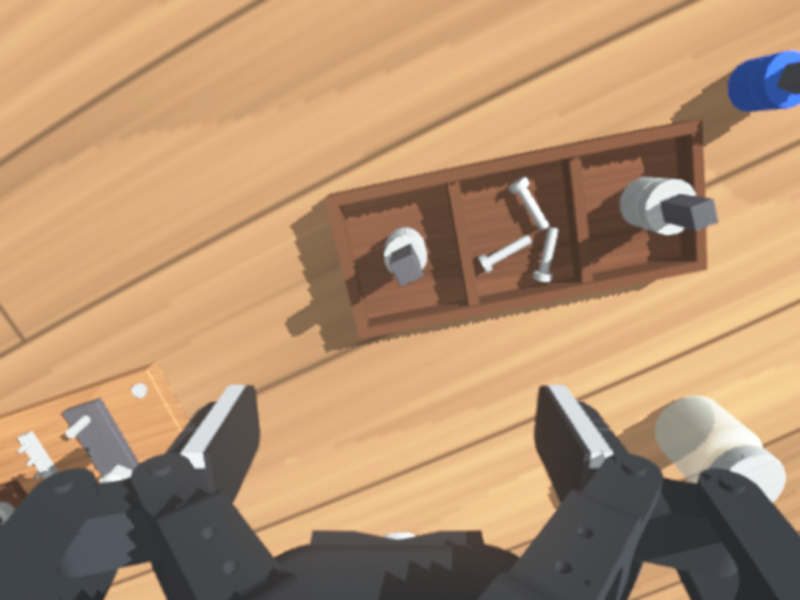

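The wrist view shows the slim socket's adapter around (405,268) and the stout one's around (690,210), both in enlarged pixels. I'll zoom in to get the adapter yaw.

```bash
python3 - <<'E'
from h import *
im=cv2.imread("pics/w1.png")
a=cv2.resize(im[135:191,235:285],None,fx=8,fy=8,interpolation=cv2.INTER_CUBIC)
b=cv2.resize(im[104:160,390:465],(400,448),interpolation=cv2.INTER_CUBIC)
b=cv2.resize(im[104:160,412:462],None,fx=8,fy=8,interpolation=cv2.INTER_CUBIC)
cv2.imwrite("pics/crop1.png",cv2.convertScaleAbs(np.hstack([a,b]),alpha=1.6))
E
```

```text
(no output)
```

View pics/crop1.png

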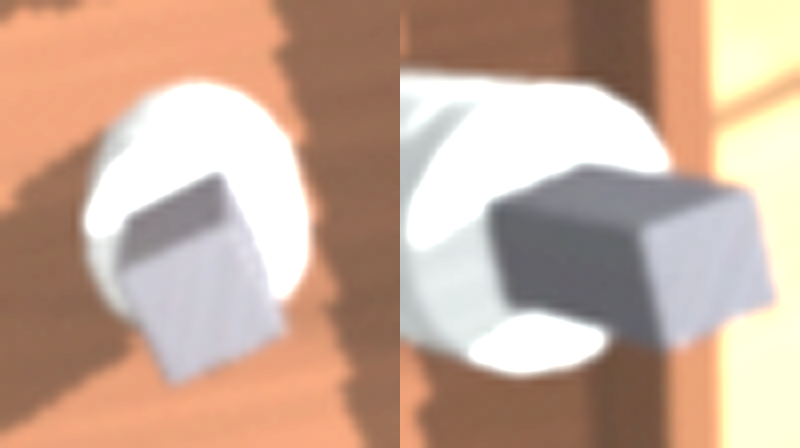

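The crop shows the slim adapter's top face with corners (122,270), (232,224), (286,328) and (178,383). The stout one's corners are (640,232), (748,192), (775,302) and (668,348).

```bash
python3 - <<'E'
from h import *
p=imaging.camera_params("wrist")
c=cam("wrist")
for q,o in(([(122,270),(232,224),(286,328),(178,383)],(235,135)),([(240,232),(348,192),(375,302),(268,348)],(412,104))):
    X=plane(c,np.array(q)/8+o-0.44,.086); e=np.roll(X,-1,0)-X
    print(X.mean(0),np.linalg.norm(e,axis=1),np.degrees(np.arctan2(e[:,1],e[:,0]))%90)
R_=c[2]
s=get_state(); q=s["ee_rot"]; M=R.from_quat([q[1],q[2],q[3],q[0]]).as_matrix(); print("toolx yaw",np.degrees(np.arctan2(M[1,0],M[0,0])))
t=cam("top")
im=cv2.imread("pics/top1.png")
cv2.imwrite("pics/c2.png",np.hstack([cv2.resize(im[170:270,310:440],(780,600),interpolation=cv2.INTER_CUBIC)]))
E
```

```text
[0.44497085 0.15532518 0.086     ] [0.01428287 0.01439617 0.01472877 0.01558844] [87.09525172  1.41280845  1.83844662 89.62610126]
[0.49334019 0.33444077 0.086     ] [0.0137645  0.01428629 0.01398786 0.01504846] [85.16197737 88.16691262 88.325277   87.24456357]
toolx yaw 153.96806525078856
```

```bash
python3 -m inch '[{"claw":-0.2,"travel":[0,-0.36,-0.35],"turn":-0.2},{"claw":-0.2,"travel":[0,-0.36,-0.35],"turn":-0.2},{"claw":-0.2,"travel":[0,-0.36,-0.35],"turn":-0.2},{"claw":-0.2,"travel":[0,-0.36,-0.35],"turn":-0.2},{"claw":-0.2,"travel":[0,-0.36,-0.35],"turn":-0.2}]'; python3 -m inch '[{"claw":-0.2,"travel":[0,0,0],"turn":-0.156},{"claw":-0.2,"travel":[0,0,0],"turn":-0.156},{"claw":-0.2,"travel":[0,0,0],"turn":-0.156},{"claw":-0.2,"travel":[0,0,0],"turn":-0.156},{"claw":-0.2,"travel":[0,0,0],"turn":-0.156}]'
python3 - <<'E'
from h import *
c,im=snap("wrist","w2.png")
p=proj(c,[[.445,.152,.086]])[0]; print(p); x,y=(p-[32,32]).astype(int); print(x,y)
a=cv2.resize(im[y:y+64,x:x+64],(512,512),interpolation=cv2.INTER_CUBIC)
cv2.imwrite("pics/crop2.png",np.hstack([a,np.zeros((512,10,3),np.uint8)]))
E
```

```text
clock: 1.65
position: [0.4454, 0.0792, 0.1799]
ee_rot: [-0.001, 0.514, 0.858, 0.0]
contact_force: [0.5, 0.3, -0.3]
width: 0.034
gripper_force: 0.0
clock: 2.15
position: [0.4458, 0.0792, 0.1805]
ee_rot: [-0.0, 0.705, 0.709, 0.0]
contact_force: [1.1, 0.8, 0.9]
width: 0.0339
gripper_force: 0.0
[252.45977858 101.75680449]
220 69
```

View pics/crop2.png

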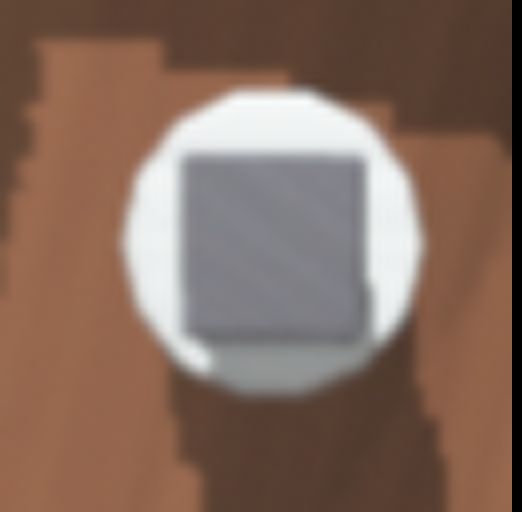

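The slim adapter's top face spans (183,155) to (365,338) in the crop, square to the image axes.

```bash
python3 - <<'E'
from h import *
c=cam("wrist"); s=get_state()
X=plane(c,np.array([(183,155),(365,155),(365,338),(183,338)])/8+[220,69]-.44,.086); print(X,X.mean(0),np.linalg.norm(np.roll(X,-1,0)-X,axis=1)); d=X.mean(0)-s["position"]; d[2]=.072-s["position"][2]; print(s["position"],d/.2)
E
```

```text
[[0.43818    0.1608833  0.086     ]
 [0.45361424 0.16098119 0.086     ]
 [0.45385433 0.14580509 0.086     ]
 [0.43813513 0.14570678 0.086     ]] [0.44594593 0.15334409 0.086     ] [0.01543455 0.01517801 0.0157195  0.01517658]
[0.4458846  0.07902186 0.18047928] [ 3.06650315e-04  3.71611164e-01 -5.42396395e-01]
```

```bash
python3 -m inch '[{"claw":-0.2,"travel":[0,0.37,-0.1],"turn":0},{"claw":-0.2,"travel":[0,0.37,-0.1],"turn":0},{"claw":-0.2,"travel":[0,0.37,-0.35],"turn":0},{"claw":-0.2,"travel":[0,0.37,-0.54],"turn":0},{"claw":-0.2,"travel":[0,0.37,-0.54],"turn":0}]' 60; python3 -m inch '[{"claw":-0.2,"travel":[0,0,0],"turn":0},{"claw":-1,"travel":[0,0,0],"turn":0},{"claw":-1,"travel":[0,0,0],"turn":0},{"claw":-1,"travel":[0,0,0],"turn":0},{"claw":-1,"travel":[0,0,0],"turn":0}]' 60
```

```text
clock: 2.7
position: [0.4421, 0.152, 0.0687]
ee_rot: [-0.003, 0.705, 0.709, -0.004]
contact_force: [-0.4, -0.5, -0.6]
width: 0.0344
gripper_force: 0.0
clock: 3.2
position: [0.4475, 0.1521, 0.0741]
ee_rot: [0.001, 0.706, 0.708, 0.002]
contact_force: [0.3, 0.6, 6.7]
width: 0.0149
gripper_force: 60.4
```

```bash
python3 -m inch '[{"claw":-1,"travel":[0,0,0.1],"turn":0},{"claw":-1,"travel":[0,0,0.3],"turn":0},{"claw":-1,"travel":[0,0,0.5],"turn":0},{"claw":-1,"travel":[0,0,0.6],"turn":0},{"claw":-1,"travel":[0,0,0.6],"turn":0}]'; python3 -m inch '[{"claw":-1,"travel":[0.17,-0.2,0],"turn":0},{"claw":-1,"travel":[0.17,-0.4,0],"turn":0},{"claw":-1,"travel":[0.17,-0.6,0],"turn":0},{"claw":-1,"travel":[0.17,-0.8,0],"turn":0},{"claw":-1,"travel":[0.17,-0.97,0],"turn":0}]'; python3 -m inch '[{"claw":-1,"travel":[0.17,-0.2,0],"turn":0},{"claw":-1,"travel":[0.17,-0.45,0],"turn":0},{"claw":-1,"travel":[0.17,-0.7,0],"turn":0},{"claw":-1,"travel":[0.17,-0.97,0],"turn":0},{"claw":-1,"travel":[0.17,-0.97,0],"turn":0}]'; python3 -m inch '[{"claw":-1,"travel":[0,0,0],"turn":0},{"claw":-1,"travel":[0,0,0],"turn":0},{"claw":-1,"travel":[0,0,0],"turn":0}]'
python3 - <<'E'
from h import *
c,im=snap("wrist","w3.png"); print(c[2][:3,3])
p=proj(c,[[.515,-.1615,.044]])[0]; print(p); x,y=(p-[48,36]).astype(int); print(x,y)
a=cv2.resize(im[y:y+72,x:x+96],(768,576),interpolation=cv2.INTER_CUBIC)
cv2.imwrite("pics/crop3.png",a)
E
```

```text
clock: 3.7
position: [0.448, 0.1521, 0.1957]
ee_rot: [0.002, 0.706, 0.708, 0.003]
contact_force: [-0.1, 0.7, -2.0]
width: 0.0151
gripper_force: 59.3
clock: 4.2
position: [0.4786, -0.0439, 0.1905]
ee_rot: [-0.001, 0.706, 0.708, -0.001]
contact_force: [0.1, 0.7, -2.0]
width: 0.0152
gripper_force: 59.4
clock: 4.7
position: [0.5134, -0.242, 0.1902]
ee_rot: [0.0, 0.708, 0.706, -0.002]
contact_force: [-0.0, -0.0, -2.4]
width: 0.0151
gripper_force: 59.6
clock: 5.0
position: [0.5135, -0.2343, 0.1917]
ee_rot: [-0.001, 0.706, 0.709, 0.0]
contact_force: [0.1, -0.6, -1.9]
width: 0.0151
gripper_force: 59.6
[ 0.51358859 -0.15918071  0.31544799]
[255.37101835 101.1505197 ]
207 65
```

View pics/crop3.png

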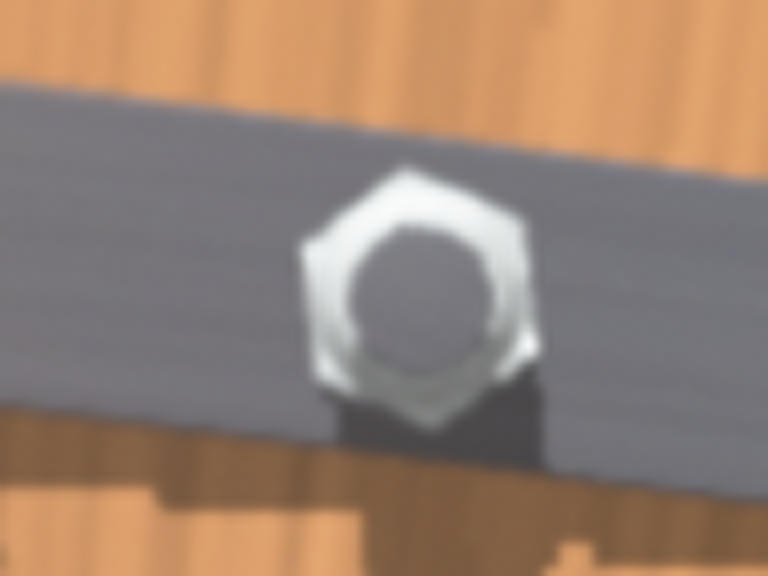

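The bolt disc is centred at (421,298) and about 142 px wide (~16 mm). The hex corners run from (408,168) to (433,428), so this is the 24 mm nut, with its corner axis along the jig's y.

```bash
python3 - <<'E'
from h import *
c=cam("wrist"); s=get_state(); f=lambda q,z:plane(c,np.array(q)/8+[207,65]-.44,z)
b=f([(421,298),(350,298),(492,298)],.047); print("bolt",b,np.linalg.norm(b[2]-b[1]))
X=f([(408,168),(524,218),(540,350),(433,428),(318,380),(302,245)],.036); e=np.roll(X,-1,0)-X
print(X.mean(0),np.linalg.norm(X[3:]-X[:3],axis=1),np.degrees(np.arctan2(e[:,1],e[:,0]))%60)
d=X[3:]-X[:3];print(np.degrees(np.arctan2(d[:,1],d[:,0]))%60)
l=f([(0,85),(760,180),(0,408),(768,500)],.026); print(np.degrees(np.arctan2(*(l[1]-l[0])[1::-1])),np.degrees(np.arctan2(*(l[3]-l[2])[1::-1])))
print(s["position"],(b[0]-s["position"])/.2)
E
```

```text
bolt [[ 0.51854366 -0.16214029  0.047     ]
 [ 0.51104547 -0.16217245  0.047     ]
 [ 0.52604347 -0.16209941  0.047     ]] 0.014998179575054971
[ 0.51872261 -0.16235791  0.036     ] [0.02789691 0.02844714 0.02850719] [37.86774966 38.27400979 36.00470237 38.00051016 36.80085117 35.16827894]
[36.1543997  37.71390054 37.13597313]
-6.5868547164980695 -6.479015969487899
[ 0.51381137 -0.23439111  0.19202388] [ 0.02366146  0.3612541  -0.72511939]
```

It's the 24 mm nut, with its centre at (0.5185,-0.162) and yaw about +7° mod 60. Now I try the slim socket on it.

```bash
python3 -m inch '[{"claw":-1,"travel":[0.024,0.2,0],"turn":0},{"claw":-1,"travel":[0.024,0.361,0],"turn":0},{"claw":-1,"travel":[0.024,0.361,-0.15],"turn":0},{"claw":-1,"travel":[0.024,0.361,-0.3],"turn":0},{"claw":-1,"travel":[0.024,0.361,-0.38],"turn":0}]'; python3 -m inch '[{"claw":-1,"travel":[0,0,0],"turn":0},{"claw":-1,"travel":[0,0,-0.02],"turn":0},{"claw":-1,"travel":[0,0,-0.04],"turn":0},{"claw":-1,"travel":[0,0,-0.05],"turn":0},{"claw":-1,"travel":[0,0,-0.055],"turn":0}]';  python3 -m inch '[{"claw":-1,"travel":[0,0,-0.01],"turn":0},{"claw":-1,"travel":[0,0,-0.01],"turn":0}]'
```

```text
clock: 5.55
position: [0.5175, -0.1615, 0.1146]
ee_rot: [-0.001, 0.705, 0.709, -0.0]
contact_force: [-0.4, 1.0, -1.6]
width: 0.0152
gripper_force: 59.6
clock: 6.05
position: [0.519, -0.1641, 0.1058]
ee_rot: [0.0, 0.706, 0.708, 0.0]
contact_force: [-1.2, -0.6, 0.5]
width: 0.0152
gripper_force: 59.9
clock: 6.25
position: [0.5187, -0.1641, 0.1049]
ee_rot: [0.0, 0.706, 0.708, 0.0]
contact_force: [-2.7, 0.8, 7.8]
width: 0.0151
gripper_force: 60.9
```

```bash
python3 -m inch '[{"claw":-1,"travel":[0,0,-0.01],"turn":0},{"claw":-1,"travel":[0,0,-0.01],"turn":0},{"claw":-1,"travel":[0,0,-0.01],"turn":0}]'
```

```text
clock: 6.55
position: [0.5188, -0.1641, 0.1046]
ee_rot: [0.001, 0.706, 0.708, 0.0]
contact_force: [-4.0, 2.2, 18.2]
width: 0.0154
gripper_force: 62.4
```

The slim socket is blocked at 15 mm above the bar, so it doesn't fit. I'm returning it to its place.

```bash
python3 -m inch '[{"claw":-1,"travel":[0,0,0.15],"turn":0},{"claw":-1,"travel":[0,0,0.35],"turn":0},{"claw":-1,"travel":[0,0,0.455],"turn":0},{"claw":-1,"travel":[-0.05,0.2,0.455],"turn":0},{"claw":-1,"travel":[-0.1,0.4,0.455],"turn":0}]'; python3 -m inch '[{"claw":-1,"travel":[-0.05,0.2,0],"turn":0},{"claw":-1,"travel":[-0.1,0.4,0],"turn":0},{"claw":-1,"travel":[-0.16,0.6,0],"turn":0},{"claw":-1,"travel":[-0.21,0.8,0],"turn":0},{"claw":-1,"travel":[-0.264,1.0,0],"turn":0}]'; python3 -m inch '[{"claw":-1,"travel":[0,0.179,0],"turn":0},{"claw":-1,"travel":[0,0.179,0],"turn":0},{"claw":-1,"travel":[0,0.179,-0.2],"turn":0},{"claw":-1,"travel":[0,0.179,-0.4],"turn":0},{"claw":-1,"travel":[0,0.179,-0.55],"turn":0}]'; python3 -m inch '[{"claw":-1,"travel":[0,0,0],"turn":0},{"claw":-1,"travel":[0,0,-0.02],"turn":0},{"claw":-1,"travel":[0,0,-0.04],"turn":0},{"claw":-1,"travel":[0,0,-0.045],"turn":0},{"claw":-1,"travel":[0,0,-0.045],"turn":0}]'
```

```text
clock: 7.05
position: [0.4996, -0.0841, 0.1936]
ee_rot: [0.001, 0.707, 0.707, 0.001]
contact_force: [0.2, 0.8, -2.1]
width: 0.015
gripper_force: 59.7
clock: 7.55
position: [0.4456, 0.1174, 0.1927]
ee_rot: [0.0, 0.706, 0.708, 0.001]
contact_force: [1.3, 0.1, -1.8]
width: 0.0154
gripper_force: 59.6
clock: 8.05
position: [0.4455, 0.1511, 0.0809]
ee_rot: [0.0, 0.706, 0.708, -0.0]
contact_force: [0.1, -0.7, -2.1]
width: 0.0152
gripper_force: 59.6
clock: 8.55
position: [0.4467, 0.1519, 0.0743]
ee_rot: [0.001, 0.706, 0.708, 0.001]
contact_force: [-0.4, 0.1, -2.3]
width: 0.0151
gripper_force: 59.4
```

```bash
python3 -m inch '[{"claw":-1,"travel":[0,0,-0.005],"turn":0},{"claw":-1,"travel":[0,0,-0.005],"turn":0}]';python3 -m inch '[{"claw":-1,"travel":[0,0,-0.005],"turn":0},{"claw":-1,"travel":[0,0,-0.005],"turn":0}]'
```

```text
clock: 8.75
position: [0.4468, 0.1519, 0.0741]
ee_rot: [0.001, 0.706, 0.708, 0.001]
contact_force: [-1.5, -0.0, 6.7]
width: 0.0151
gripper_force: 61.0
clock: 8.95
position: [0.4469, 0.152, 0.0741]
ee_rot: [0.001, 0.706, 0.708, 0.001]
contact_force: [-3.1, -0.6, 16.4]
width: 0.0151
gripper_force: 62.2
```

```bash
python3 -m inch '[{"claw":-1,"travel":[0,0,0.008],"turn":0},{"claw":-0.2,"travel":[0,0,0.008],"turn":0},{"claw":-0.2,"travel":[0,0,0.008],"turn":0},{"claw":-0.2,"travel":[0,0,0.008],"turn":0},{"claw":-0.2,"travel":[0,0,0.008],"turn":0}]'; python3 -m inch '[{"claw":-0.2,"travel":[0,0,0.15],"turn":0},{"claw":-0.2,"travel":[0,0,0.35],"turn":0},{"claw":-0.2,"travel":[0,0,0.54],"turn":0},{"claw":-0.2,"travel":[0.12,0.25,0.54],"turn":0},{"claw":-0.2,"travel":[0.235,0.5,0.54],"turn":0}]'; python3 -m inch '[{"claw":-0.2,"travel":[0,0,0],"turn":0},{"claw":-0.2,"travel":[0,0,0],"turn":0},{"claw":-0.2,"travel":[0,0,0],"turn":0}]'
python3 - <<'E'
from h import *
c,im=snap("wrist","w4.png"); print(c[2][:3,3])
p=proj(c,[[.493,.328,.086]])[0]; x,y=(p-[40,40]).astype(int); print(x,y)
a=cv2.resize(im[y:y+80,x:x+80],(560,560),interpolation=cv2.INTER_CUBIC)
ps=proj(c,[[.446,.153,.086]])[0];print(ps)
x,y=np.clip((ps-[40,80]).astype(int),0,None); b=cv2.resize(im[y:y+160,x:x+68],(238,560))
cv2.imwrite("pics/crop4.png",np.hstack([a,b]))
E
```

```text
clock: 9.45
position: [0.446, 0.1518, 0.0728]
ee_rot: [-0.0, 0.706, 0.708, -0.0]
contact_force: [-0.3, 0.9, -0.2]
width: 0.0344
gripper_force: 0.0
clock: 9.95
position: [0.4901, 0.2428, 0.1831]
ee_rot: [0.001, 0.707, 0.707, 0.002]
contact_force: [0.4, -1.1, -0.4]
width: 0.0343
gripper_force: 0.0
clock: 10.25
position: [0.4876, 0.2416, 0.1802]
ee_rot: [-0.0, 0.706, 0.708, -0.001]
contact_force: [-0.2, -0.1, -0.2]
width: 0.034
gripper_force: 0.0
[0.48789685 0.31704482 0.30374497]
221 40
[203.92072873 300.8506112 ]
```

View pics/crop4.png

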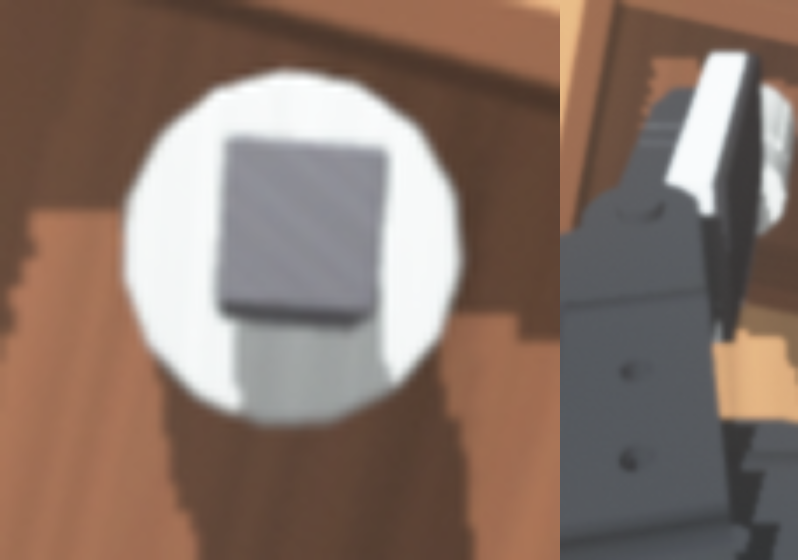

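The stout adapter's top face has corners (226,136), (388,150), (376,306) and (216,298) in the crop (scale 7). The slim one is partly hidden by a finger, so I'll check it afterwards.

```bash
python3 - <<'E'
from h import *
c=cam("wrist"); s=get_state()
X=plane(c,np.array([(226,136),(388,150),(376,306),(216,298)])/7+[221,40]-.43,.086); e=np.roll(X,-1,0)-X
print(X.mean(0),np.linalg.norm(e,axis=1),np.degrees(np.arctan2(e[:,1],e[:,0]))%90); d=X.mean(0)-s["position"]; d[2]=.0735-s["position"][2]; print(s["position"],d/.2)
im=imaging.get_image("top")[:,:,::-1]; cv2.imwrite("pics/t2.png",im)
sc=imaging.get_image("scene")[:,:,::-1]; cv2.imwrite("pics/s2.png",sc)
cv2.imwrite("pics/crop5.png",np.hstack([cv2.resize(im[195:285,120:260],(420,270)),cv2.resize(sc[160:250,270:396],(378,270))]))
E
```

```text
[0.49446726 0.33372456 0.086     ] [0.0154242  0.01426478 0.01545585 0.0147769 ] [85.53878817 86.44757838 87.43906773 86.32633964]
[0.48769839 0.24130929 0.18042112] [ 0.03384435  0.46207634 -0.53460559]
```

View pics/crop5.png

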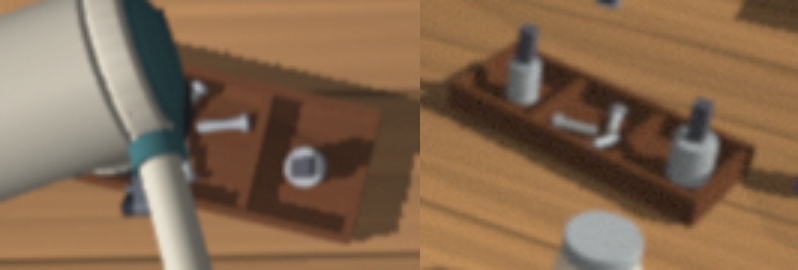

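The slim socket stands upright in the tray at about (305,167) in the top crop. Next I grasp the stout one.

```bash
python3 -m inch '[{"claw":-0.2,"travel":[0.034,0.24,0],"turn":-0.02},{"claw":-0.2,"travel":[0.034,0.462,0],"turn":-0.02},{"claw":-0.2,"travel":[0.034,0.462,-0.2],"turn":-0.02},{"claw":-0.2,"travel":[0.034,0.462,-0.4],"turn":-0.02},{"claw":-0.2,"travel":[0.034,0.462,-0.535],"turn":-0.02}]' 60; python3 -m inch '[{"claw":-0.2,"travel":[0,0,0],"turn":0},{"claw":-0.2,"travel":[0,0,0],"turn":0},{"claw":-0.2,"travel":[0,0,0],"turn":0}]'
```

```text
clock: 10.9
position: [0.494, 0.3336, 0.0717]
ee_rot: [-0.0, 0.728, 0.685, -0.001]
contact_force: [-0.7, 1.6, -0.4]
width: 0.0343
gripper_force: 0.0
clock: 11.2
position: [0.4969, 0.335, 0.076]
ee_rot: [0.001, 0.728, 0.685, 0.002]
contact_force: [0.1, -0.2, 0.7]
width: 0.0344
gripper_force: 0.0
```

```bash
python3 -m inch '[{"claw":-1,"travel":[0,0,0],"turn":0},{"claw":-1,"travel":[0,0,0],"turn":0},{"claw":-1,"travel":[0,0,0],"turn":0},{"claw":-1,"travel":[0,0,0],"turn":0}]' 60;  python3 -m inch '[{"claw":-1,"travel":[0,0,0.1],"turn":0},{"claw":-1,"travel":[0,0,0.3],"turn":0},{"claw":-1,"travel":[0,0,0.5],"turn":0},{"claw":-1,"travel":[0,0,0.6],"turn":0},{"claw":-1,"travel":[0,0,0.6],"turn":0}]'; python3 -c "
from rig import get_state as g
s=g();print(s['position'],s['contact_force'],s['qpos'])"
```

```text
clock: 11.6
position: [0.4965, 0.3351, 0.0758]
ee_rot: [0.001, 0.728, 0.686, 0.002]
contact_force: [0.3, -0.2, 7.0]
width: 0.0149
gripper_force: 59.6
clock: 12.1
position: [0.4971, 0.3356, 0.1975]
ee_rot: [0.001, 0.728, 0.686, 0.004]
contact_force: [0.3, -0.2, -3.0]
width: 0.015
gripper_force: 59.1
[0.49709543 0.33563375 0.19746991] [ 0.26735956 -0.1758614  -3.03908315] [ 4.77950731e-01  3.41885154e-01  1.54182588e+00 -6.66313781e-05
  1.25037105e+00  5.38077072e-01]
```

```bash
python3 -m inch '[{"claw":-1,"travel":[0.036,-0.2,0],"turn":0},{"claw":-1,"travel":[0.036,-0.4,0],"turn":0},{"claw":-1,"travel":[0.036,-0.6,0],"turn":0},{"claw":-1,"travel":[0.036,-0.8,0],"turn":0},{"claw":-1,"travel":[0.036,-0.85,0],"turn":0}]' ; python3 -m inch '[{"claw":-1,"travel":[0.036,-0.2,0],"turn":0},{"claw":-1,"travel":[0.036,-0.4,0],"turn":0},{"claw":-1,"travel":[0.036,-0.6,0],"turn":0},{"claw":-1,"travel":[0.036,-0.8,0],"turn":0.03},{"claw":-1,"travel":[0.036,-0.85,0],"turn":0.059}]'; python3 -m inch '[{"claw":-1,"travel":[0.036,-0.2,0],"turn":0},{"claw":-1,"travel":[0.036,-0.4,0],"turn":0},{"claw":-1,"travel":[0.036,-0.6,0],"turn":0},{"claw":-1,"travel":[0.036,-0.78,0],"turn":0},{"claw":-1,"travel":[0.036,-0.78,0],"turn":0}]'; python3 -m inch '[{"claw":-1,"travel":[0,0,0],"turn":0},{"claw":-1,"travel":[0,0,0],"turn":0},{"claw":-1,"travel":[0,0,0],"turn":0},{"claw":-1,"travel":[0,0,0],"turn":0}]';python3 -c "
from h import *
p=[]
s=get_state(); q=s['ee_rot']; M=R.from_quat([q[1],q[2],q[3],q[0]]).as_matrix()
print(s['position'],(np.array([.5185,-.1608])-s['position'][:2])/.2,np.degrees(np.arctan2(M[1,0],M[0,0])))"
```

```text
clock: 12.6
position: [0.5008, 0.1609, 0.1918]
ee_rot: [-0.0, 0.729, 0.684, -0.003]
contact_force: [0.2, 0.3, -1.8]
width: 0.015
gripper_force: 58.9
clock: 13.1
position: [0.5091, -0.0084, 0.1923]
ee_rot: [-0.0, 0.661, 0.75, -0.001]
contact_force: [0.1, 0.3, -2.3]
width: 0.0149
gripper_force: 59.0
clock: 13.6
position: [0.517, -0.1652, 0.1922]
ee_rot: [0.0, 0.663, 0.749, -0.001]
contact_force: [0.0, 0.7, -2.6]
width: 0.0151
gripper_force: 58.9
clock: 14.0
position: [0.517, -0.1601, 0.1938]
ee_rot: [-0.0, 0.661, 0.75, 0.0]
contact_force: [0.6, -0.8, -2.4]
width: 0.0151
gripper_force: 58.9
[ 0.51698221 -0.1601151   0.19382852] [ 0.00758896 -0.00342451] 97.25937167929597
```

```bash
python3 -m inch '[{"claw":-1,"travel":[0.008,-0.004,-0.1],"turn":0},{"claw":-1,"travel":[0.008,-0.004,-0.25],"turn":0},{"claw":-1,"travel":[0.008,-0.004,-0.36],"turn":0},{"claw":-1,"travel":[0.008,-0.004,-0.39],"turn":0},{"claw":-1,"travel":[0.008,-0.004,-0.39],"turn":0}]';python3 -m inch '[{"claw":-1,"travel":[0,0,-0.01],"turn":0},{"claw":-1,"travel":[0,0,-0.02],"turn":0},{"claw":-1,"travel":[0,0,-0.03],"turn":0},{"claw":-1,"travel":[0,0,-0.04],"turn":0},{"claw":-1,"travel":[0,0,-0.04],"turn":0}]'
```

```text
clock: 14.5
position: [0.5183, -0.1614, 0.1154]
ee_rot: [-0.001, 0.661, 0.75, -0.0]
contact_force: [-0.2, 0.8, -3.0]
width: 0.0154
gripper_force: 58.8
clock: 15.0
position: [0.5185, -0.1621, 0.1079]
ee_rot: [0.0, 0.662, 0.75, 0.0]
contact_force: [-0.0, -0.3, -2.3]
width: 0.0148
gripper_force: 58.8
```

```bash
python3 -m inch '[{"claw":-1,"travel":[0,0,-0.01],"turn":0},{"claw":-1,"travel":[0,0,-0.02],"turn":0},{"claw":-1,"travel":[0,0,-0.02],"turn":0}]'
```

```text
clock: 15.3
position: [0.5183, -0.162, 0.1036]
ee_rot: [-0.0, 0.662, 0.75, -0.0]
contact_force: [-0.2, 0.7, -2.4]
width: 0.015
gripper_force: 59.0
```

```bash
python3 -m inch '[{"claw":-1,"travel":[0,0,-0.01],"turn":0},{"claw":-1,"travel":[0,0,-0.02],"turn":0},{"claw":-1,"travel":[0,0,-0.03],"turn":0},{"claw":-1,"travel":[0,0,-0.035],"turn":0},{"claw":-1,"travel":[0,0,-0.035],"turn":0}]'
```

```text
clock: 15.8
position: [0.5184, -0.162, 0.0966]
ee_rot: [-0.0, 0.662, 0.75, -0.0]
contact_force: [-0.0, 0.3, -2.6]
width: 0.0149
gripper_force: 59.0
```

Going down freely with the hex aligned. Now the last few millimetres.

```bash
python3 -m inch '[{"claw":-1,"travel":[0,0,-0.005],"turn":0},{"claw":-1,"travel":[0,0,-0.01],"turn":0},{"claw":-1,"travel":[0,0,-0.015],"turn":0},{"claw":-1,"travel":[0,0,-0.015],"turn":0}]'; python3 -m inch '[{"claw":-1,"travel":[0,0,-0.005],"turn":0},{"claw":-1,"travel":[0,0,-0.005],"turn":0}]'
```

```text
clock: 16.2
position: [0.5185, -0.1619, 0.0938]
ee_rot: [-0.0, 0.662, 0.75, 0.0]
contact_force: [-1.4, 0.5, -2.0]
width: 0.0148
gripper_force: 59.2
clock: 16.4
position: [0.5185, -0.1619, 0.0938]
ee_rot: [-0.0, 0.662, 0.75, 0.0]
contact_force: [-2.7, 2.4, 3.9]
width: 0.0151
gripper_force: 60.0
```

```bash
python3 -m inch '[{"claw":-1,"travel":[0,0,0],"turn":0},{"claw":-1,"travel":[0,0,0],"turn":0},{"claw":-1,"travel":[0,0,0],"turn":0},{"claw":-1,"travel":[0,0,0],"turn":0}]'; python3 -c "
from h import *
c,im=snap('scene','s3.png'); cv2.imwrite('pics/crop6.png',cv2.resize(im[90:270,130:390],(780,540),interpolation=cv2.INTER_CUBIC))"
```

```text
clock: 16.8
position: [0.5185, -0.162, 0.0937]
ee_rot: [0.0, 0.662, 0.75, 0.0]
contact_force: [-2.4, 2.7, 5.5]
width: 0.0149
gripper_force: 60.1
```

View pics/crop6.png

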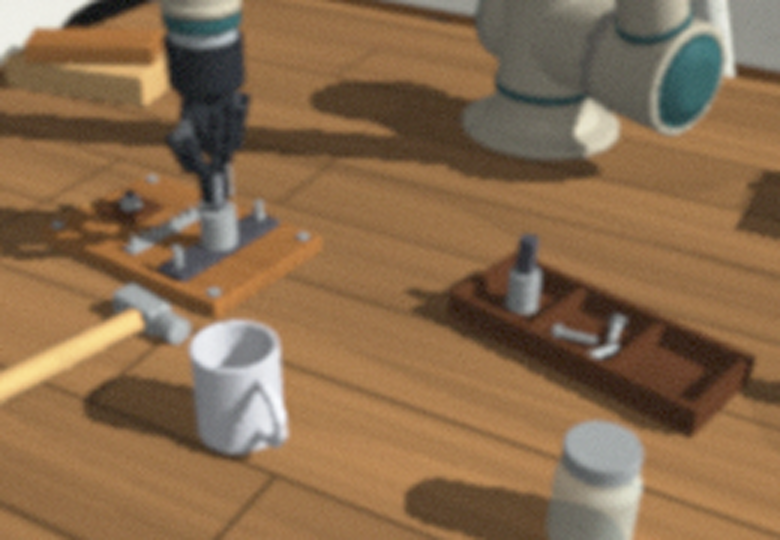

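The stout socket sits down on the bar at (218,230), still gripped. The slim one stands upright in the tray at (525,280), and the bystanders look untouched.

```bash
python3 -c "
from rig import ticket
print(ticket.sign_off())"
```

```text
the job is handed in; nothing more can be done
None
```

I handed the job in at about 17 s: the bar nut is the 24 mm one and blocked the slim socket, so that one is back upright in the tray and the stout socket is still gripped, seated fully down on the nut; no verdict came back.

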